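Free a stacking frame from the parts tub stuck inside it and stack it on its base

TASK

On the sloping rack a steel stacking frame stands over a small parts tub that is stuck inside it. Slide the two together along the rack to the left (as the robot sees it) until the tub's feet are under the hold-down lips and it is up against the end stops, then lift the frame off square to the slope so that the tub stays behind on the rack, and lower the frame by hand (do not drop it) onto the base frame on the bench, all four posts fully down in its corner sockets. Leave the tub against the stops, never let it come up off the rack, and do not disturb the other hardware lying about.

Things in the scene. Friction and masses are not known exactly. Their poses are not given: they have to be found in the camera images.
- deck: Fixed tilted deck of the green picking rack. Origin: centre of its upper face. x points uphill (away from the robot), y left along the slope, z square off the deck, leaning 25 degrees from vertical towards the robot. A channel runs along y (from -130 to 150 mm) between two 14 mm high side walls (inner faces x = +-78 mm). Open above for y below 20 mm; the left end has lips and stops.
- lip_entry (a point): On the rack, deck's axes: mid-channel, level with the undersides (14 mm off the deck) and near ends (deck y = 48 mm) of the two dark hold-down lips. The lips reach in from both walls to x = +-62 mm, run from here 70 mm along +y to the stops, 5 mm thick. Two flared lead-in plates continue them about 28 mm towards -y, rising to some 28 mm off the deck.
- stop_face (a point): On the rack, deck's axes: mid-channel, in the plane of the two dark end stops at deck y = 118 mm, 11 mm off the deck. The stops are 19 mm high blocks at the far ends of the lips, from x = +-52 to +-78 mm; they meet the tub's feet only, while the frame's posts pass between them. A tub that is home has its centre 40 mm before this point along y.
- tub_center (a point): Inner part: loose grey parts tub (0.3 kg or so) with brass knobs in it; body 90 (x) x 80 (y) x 54 mm high on a foot plate 150 (x) x 80 (y) x 8 mm whose ends stick out 30 mm uphill and downhill as feet that fit under the lips with 6 mm to spare. The point is on its axis, 27 mm above its underside; axes as the deck's.
- tub_clips (a point): On the tub's axis, 44 mm above its underside, level with its two sprung clips, one on each y side. They press out on the frame's sheet sides and grip by friction, 7 to 16 N in all: more than the tub's weight, so it rises with the frame unless its feet are held under the lips. Raised 25 mm relative to the tub, the frame leaves the clips.
- frame_center (a point): Outer part: loose steel stacking frame (0.4 kg or so), 125 mm high, over the tub. Four 14 mm round posts at x = +-38, y = +-50 mm, feet tapered to 6 mm over the last 9 mm; sheet sides from 24 to 82 mm up, 3 mm from the tub's body at each y side. The point is on its axis 62.5 mm above the feet; axes as the tub's at the start, feet on the deck. Same when turned half round.
- grip_plate (a point): Centre of the frame's upright grip plate, 105 mm above the feet, frame's axes: 10 mm thick (x), 70 mm long (y), 40 mm high, top 20 mm above this point. Below it a 16 mm wide bridge whose top is 19 mm under this point.
- base_seat (a point): Dark steel base frame bolted flat to the bench, 104 (x) x 128 (y) mm. Four open corner sockets at x = +-38, y = +-50 mm, 18 mm square inside, 20 mm deep, rims 38 mm above the bench. The point is its centre at the socket floors' height, 18 mm above the bench; z up. A seated frame has its feet at this height and its y along this y, either way round.
- frame: The same stacking frame; origin on its axis at the level of its feet.
- hinge_a: Bystander: bronze-coloured butt hinge lying open flat, 101 x 110 x 12 mm; origin at its underside.
- hinge_b: Bystander: dark iron butt hinge lying open flat, 101 x 110 x 12 mm; origin at its underside.
- cup: Bystander: white plastic cup, 84 mm wide at the rim, 105 mm high; origin at its underside.
- door_knob: Bystander: brass door knob standing on its rose, 60 mm wide, 66 mm high; origin at its underside.
- latch: Bystander: bronze-coloured latch body with a brass bolt, 107 x 60 x 16 mm; origin at its underside.
- driver: Bystander: screwdriver lying on the bench; origin at its underside.
- lock_case: Bystander: dark lock case with a brass face plate, about 120 x 110 x 26 mm; origin at its underside.
Not all that is in view belongs to the job. What is shaped like the part that bears base_seat but orange, pink or turquoise is not meant.

How it is judged:
On the way, in this order (a step that is already met when the one before it is completed fails the run):
1. the tub is slid home under the hold-down lips (within 10 mm of the end stops), still down on the rack (y of tub_center in the frame of deck above 0.068 m and z of tub_center in the frame of deck below 0.036 m), for 0.1 s.
2. the frame is lifted clear of the tub while the tub stays home on the rack (all of step 1 and distance between frame_center and tub_center above 0.1 m), for 0.1 s.
3. the frame is lowered into the base sockets while still held by the fingers (horizontal distance between frame_center and base_seat below 0.01 m and z of frame_center in the frame of base_seat below 0.0725 m and contact force between the fingers and frame above 0.5 N), for 0.05 s.
At the end, for the whole second after the job is handed in: The frame stands at rest on the base frame, released, all four posts down in the sockets (within 5 mm sideways, feet within 4 mm of the socket floors, level within 3 degrees, turned within 4 degrees); the tub is on the rack's deck, flat, under the lips and within 10 mm of the end stops (all of step 1 and horizontal distance between frame_center and base_seat below 0.005 m and z of frame_center in the frame of base_seat below 0.0665 m and angle between the z axis of frame_center and the z axis of base_seat, either way round below 0.05 rad and angle between the y axis of frame_center and the y axis of base_seat, either way round below 0.07 rad and angle between the z axis of tub_center and the z axis of deck, either way round below 0.06 rad and linear speed of frame below 0.02 m/s); the robot touches nothing.
It fails at once if the tub comes up off the rack (more than 13 mm off the deck) (z of tub_center in the frame of deck above 0.04 m).
It fails at once if a bystander is pushed more than 30 mm (distance of any of hinge_a, hinge_b, cup, door_knob, latch, driver, lock_case from where it was at the start of the episode above 0.03 m).
It also fails if it takes over 48 s, if anything falls off the work surface, if the arm or the gripper's body presses on something with over 40 N, if the wrist force passes 120 N, or if a joint passes its speed limit or range.

ROBOT

A 6-joint arm with a two-finger parallel gripper is mounted at the origin on the work surface. World frame = base frame: x ahead of the robot, y to its left, z up, the work surface at z = 0. Lengths are in m, angles in rad, forces in N, time in s.
With the tool pointing down it reaches from about 0.35 to 0.85 m from the base axis. Payload 8.1 kg.
Tool frame: the origin (TCP) lies at the very end of the fingers, on their centre line; the grasp point (between the pads) lies 19 mm behind it; z points along the fingers, y is the direction in which the jaws open and shut (so a half turn about z gives the same grasp; the last joint's range is limited). The gripper opens to 93 mm and grips with 3 to 60 N. Pads are 15 mm wide; open, the fingers measure 128 mm over their backs; the gripper's body (75 mm by 188 mm) begins 65 mm behind the grasp point.
Start: joints at [-1.226, 0.13, 1.488, -0, 1.523, -0.085], TCP at [0.25, -0.545, 0.219] pointing down, gripper open.
Joint ranges: [-2.96, 2.96], [-0.89, 2.26], [0.02, 2.5], [-1.34, 4.48], [0, 2.73], [-2.66, 2.66]. Speed limits (rad/s): [2.39, 2.39, 2.79, 3.14, 3.14, 3.14].

INTERFACE

Orientations are given as a rotation vector (axis times angle).
In Python, from plant import robot gives the robot as it stands.
- The arm moves only by the tool jog_arm, never from a script. Its argument "commands" is a list of rows, each a list of 3 entries, a list of its own where there are three numbers: the shift along the world's x, y, z scaled (see below), then the turn, a rotation vector about the world's x, y, z scaled (see below), then the closure, from -1 (fully open) to 1 (shut), so that 0 is half open. In form: [[[tx, ty, tz], [ax, ay, az], hand], ...]. A call has 1 to 10 rows; each row is the pose to reach, as a shift and turn from the pose measured when the call began, turning the shorter way round; what a row does not reach only later rows make up. The controller multiplies each number of a shift by 0.6 m and each number of a turn by 2 pi rad. A row lasts 1/8 s, in which the tool goes at most 62.5 mm and 10.7 degrees, less where a joint would pass 70% of its speed; a pose out of reach is approached as far as the arm can. A call with a number of a shift or a turn outside -1 to 1 is refused whole. A call with a gripper value outside its range is refused whole. The fingers move at their own pace and stop on an object; "newtons" is the grip in N (left out, the last holds). Time passes only in rows, so rows that repeat a pose let the fingers close. It gives the time, the measured TCP pose, the force and the opening at its end, in the units of the state.
- robot.read_state(): the state, without advancing time (a new reading comes with each control period).
- robot.read_camera(name): name is "side" or "top"; returns a dict with "pixels" (480x640x3 uint8, red, green, blue), "fovy" (degrees; the focal length in pixels is half the picture's height over the tangent of half this angle, whatever the lens; pixels are square), "cx", "cy" (the principal point, pixels), "rvec" (rotation vector, rad) and "tvec" (3), from world to camera coordinates, as OpenCV has them. Camera axes: x right, y down, z forward; pixel columns grow to the right and rows downward; lengths in m; the calibration is good to about 2 mm. A picture is of the moment at which its call begins. There is no depth.
- robot.close_job(): hands the job in, once; it reports no verdict.
Trained networks look in the newest picture that a camera, given by its name, has taken for a name from the list of things; names that differ only in an ending like _2 or _b are one class to them, and where a whole thing is asked for, a point or a joint stands for the part that bears it (a point fixed in the world has none). Each returns a list of dicts, best first, with "p" (0 to 1); they miss things now and then, are a little off and sometimes report something else, mostly with a low value. They report only what shows in the picture. A call takes as long as a camera call. They do not tell look-alikes from the thing itself.
- robot.trace(camera, name): "pixels" (480x640 bool, what is visible of it) and "uv" ([column, row] in pixels, amid what is visible of it).
The state is a dict: "t": time; "q": joint angles; "dq": joint speeds; "joint_torque": joint torques, N m; "tool_pos": TCP position; "orientation": TCP orientation; "force": force on the tool from outside, world axes, zero at the start; "wrist_torque": the same for the moment, N m; "opening": finger opening in m.
Only numpy, scipy, OpenCV 4.12 (cv2) and the standard library are available. Lean on these libraries where they do the work, as an engineer would, in place of code of your own. Each camera call takes 0.05 s, during which the arm holds its last target.

## Working session

There is one attempt and no reset: what is moved stays moved. The work goes in short steps, Python scripts to look and compute and a tool call to move; the robot and the scene stay as the last step left them, time stands still between calls to the robot, and variables do not carry over. Pictures are saved under pics/ and viewed, and the job is handed in when it is done.

Besides the shell and the picture viewer there is one more tool, called after "Request:" as a command line: name --argument value ..., lists and objects as JSON in quotes. jog_arm: Moves the arm, as the interface text tells. Shifts and turns lie within -1 to 1; 1 stands for 0.6 m of shift or 2 pi rad of turn. Its arguments: {"type":"object","properties":{"commands":{"type":"array"},"newtons":{"type":"number"}},"required":["commands"]}

```bash
ls; mkdir -p pics; python3 - <<'E'
from plant import robot
import cv2,numpy as np
s=robot.read_state();print(s)
for n in("side","top"):
    c=robot.read_camera(n);print(n,c["fovy"],c["cx"],c["cy"],c["rvec"],c["tvec"])
    cv2.imwrite(f"pics/{n}0.png",c["pixels"][:,:,::-1])
    for k in("deck","tub_center","frame_center","grip_plate","base_seat"):
        print(k,[(round(d["p"],2),np.round(d["uv"]),d["pixels"].sum()) for d in robot.trace(n,k)])
E
```

```text
pics
{'t': 0.0, 'q': array([-1.22638558e+00,  1.31157660e-01,  1.48925932e+00, -1.86230823e-05,
        1.52301555e+00, -8.54228103e-02]), 'dq': array([-0.00081262,  0.0012741 ,  0.00081378, -0.00101321,  0.0006531 ,
        0.00031815]), 'joint_torque': array([-7.06776045e-04, -5.59847689e+01, -4.91758132e+01,  7.65595492e-02,
        3.54116585e-02, -1.66131244e-04]), 'tool_pos': array([ 0.24984022, -0.5448825 ,  0.21760052]), 'orientation': array([-3.06753715e+00, -6.69608082e-01,  4.01942988e-04]), 'force': array([-0.09124034,  0.09059586,  0.05914353]), 'wrist_torque': array([-0.01472887,  0.00045138, -0.0684992 ]), 'opening': 0.09313702527663274}
side 48.373498544014595 316.12326599015205 242.58886999387033 [ 0.80827937  2.56820761 -1.07023146] [ 0.27442872 -0.18025871  1.85543216]
deck [(0.6, array([215., 235.]), np.int64(2392))]
tub_center [(0.97, array([188., 205.]), np.int64(569))]
frame_center [(0.64, array([204., 199.]), np.int64(933))]
grip_plate [(0.93, array([205., 197.]), np.int64(935)), (0.52, array([374., 327.]), np.int64(1155))]
base_seat [(0.95, array([415., 383.]
[... 266 characters left out ...]
241 -2.20215501  0.23446176] [0.16262826 0.45815308 1.07474058]
deck [(0.76, array([416., 152.]), np.int64(6905))]
tub_center [(0.67, array([472., 148.]), np.int64(1998)), (0.29, array([201., 264.]), np.int64(1792))]
frame_center [(0.9, array([480., 153.]), np.int64(1172)), (0.61, array([187., 206.]), np.int64(1781)), (0.34, array([198., 265.]), np.int64(1756))]
grip_plate [(0.56, array([479., 150.]), np.int64(1156))]
base_seat [(0.9, array([124., 257.]), np.int64(2703)), (0.85, array([282., 216.]), np.int64(2554)), (0.81, array([237., 377.]), np.int64(2949)), (0.69, array([294., 297.]), np.int64(2680)), (0.47, array([481., 151.]), np.int64(1321)), (0.27, array([357., 247.]), np.int64(590))]
```

View pics/side0.png

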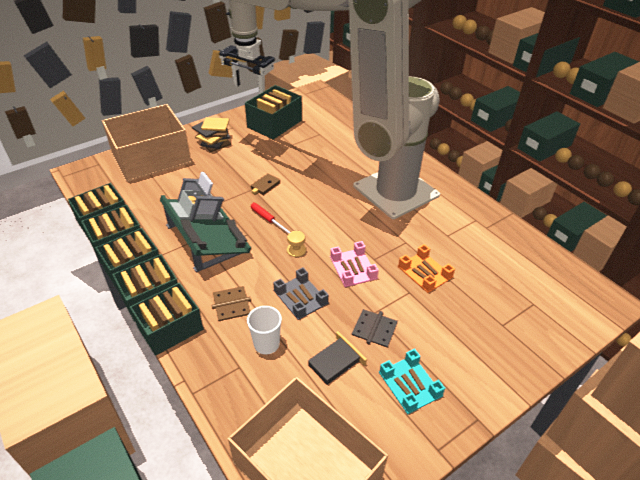

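View pics/top0.png

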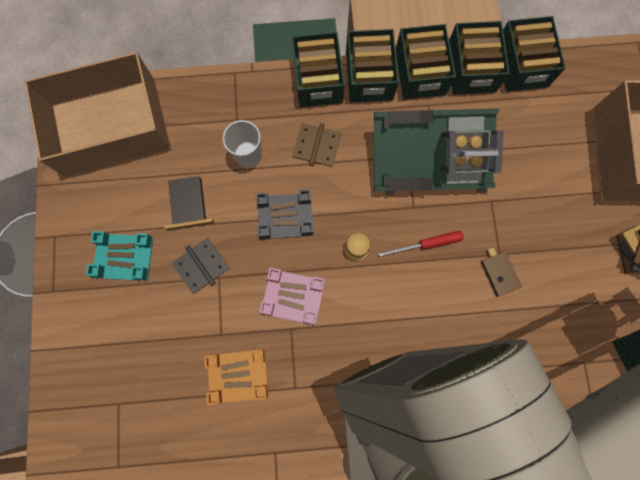

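The candidates for the base are dark (top 285,215 / side 302,295), turquoise (122,257), pink (292,297) and orange (236,377). The dark one fits the description. Next I take close crops.

```bash
cat > h.py <<'E'
import numpy as np,cv2
from scipy.spatial.transform import Rotation as R
from plant import robot
class Cam:
    def __init__(s,c):
        f=240/np.tan(np.radians(c["fovy"])/2); s.K=np.array([[f,0,c["cx"]],[0,f,c["cy"]],[0,0,1]])
        s.r=np.array(c["rvec"],float);s.t=np.array(c["tvec"],float);s.M=R.from_rotvec(s.r).as_matrix()
    def proj(s,P): return cv2.projectPoints(np.asarray(P,float).reshape(-1,3),s.r,s.t,s.K,None)[0][:,0]
    def P(s): return s.K@np.c_[s.M,s.t]
    def atz(s,uv,z):
        d=s.M.T@np.linalg.inv(s.K)@[uv[0],uv[1],1];o=-s.M.T@s.t
        return o+d*(z-o[2])/d[2]
def tri(c1,u1,c2,u2):
    X=cv2.triangulatePoints(c1.P(),c2.P(),np.array(u1,float).reshape(2,1),np.array(u2,float).reshape(2,1))[:,0];return X[:3]/X[3]
def crop(img,x0,y0,w,h,k,fn):
    c=cv2.resize(img[y0:y0+h,x0:x0+w],None,fx=k,fy=k,interpolation=cv2.INTER_CUBIC);cv2.imwrite(fn,c)
E
python3 - <<'E'
from h import *
s=cv2.imread("pics/side0.png");t=cv2.imread("pics/top0.png")
crop(t,360,95,150,110,5,"pics/c1.png");crop(s,150,165,110,110,5,"pics/c2.png")
a=cv2.resize(t[180:250,245:325],None,fx=5,fy=5);b=cv2.resize(s[260:330,265:345],None,fx=5,fy=5)
cv2.imwrite("pics/c3.png",np.hstack([a,b]))
E
```

```text
(no output)
```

View pics/c1.png

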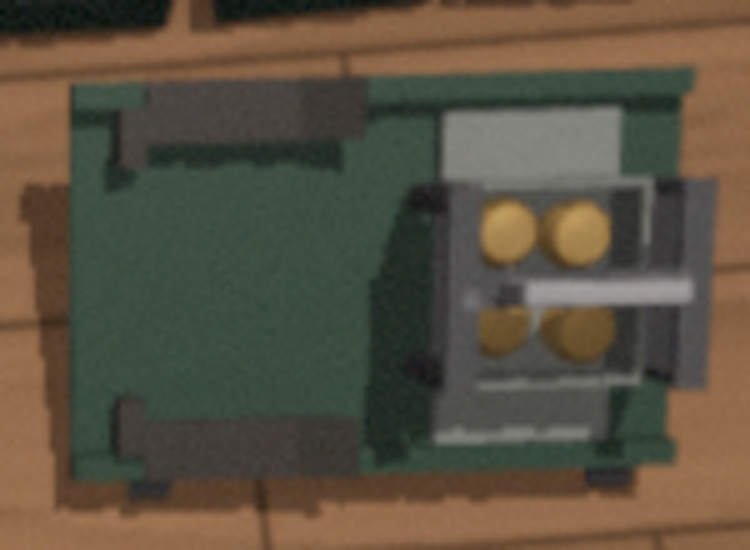

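View pics/c2.png

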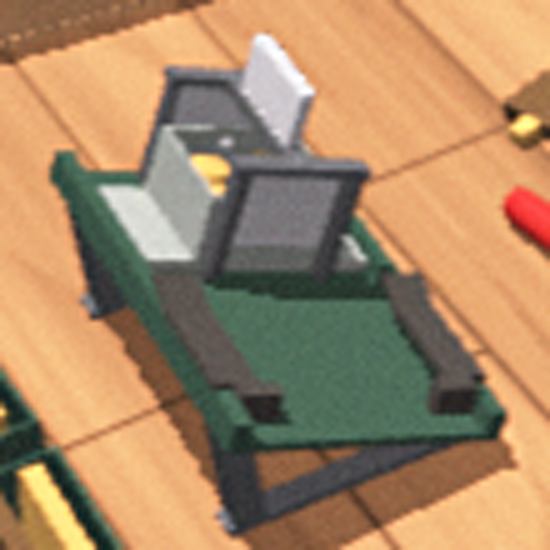

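View pics/c3.png

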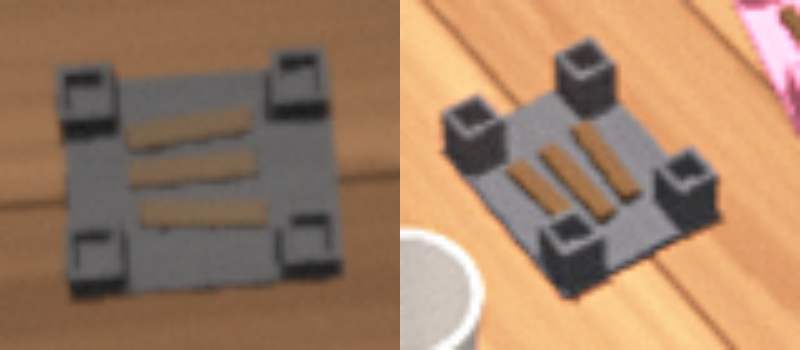

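```bash
cat > fit.py <<'E'
from h import *
from scipy.optimize import least_squares
ct=Cam(robot.read_camera("top"));cs=Cam(robot.read_camera("side"))
print("cams",-ct.M.T@ct.t,-cs.M.T@cs.t)
def full(c,o): return (np.array(c,float)+.5)/5-.5+o
T=lambda *c:(ct,full(c,[360,95]));S=lambda *c:(cs,full(c,[150,165]))
# (kind, local pt, obs) kind D deck, F tub/frame
obs=[("D",(52,118,19),T(148,168)),("D",(-52,118,19),T(143,397)),("D",(62,48,19),T(302,140)),("D",(-62,48,19),T(302,418)),
("F",(75,40,8),T(443,110)),("F",(75,-40,8),T(620,108)),("F",(-75,40,8),T(435,440)),("F",(-75,-40,8),T(590,437)),
("F",(0,35,125),T(527,292)),("F",(0,-35,125),T(692,291)),("F",(0,35,125),S(308,92)),("F",(0,-35,125),S(259,38)),
("F",(38,50,0),S(212,272)),("F",(-38,50,0),S(325,272)),("F",(75,40,8),S(185,260)),("F",(75,-40,8),S(100,188)),
("D",(0,150,0),S(370,437))]
def Rm(yaw): return (R.from_euler("z",yaw)*R.from_euler("y",-25,degrees=True)).as_matrix()
def pt(p,k,l):
    M=Rm(p[3]);l=np.array(l)/1e3
    if k=="F": l=l+[p[5],p[4],0]
    return p[:3]+M@l
def res(p): return np.concatenate([ (c.proj(pt(p,k,l))[0]-uv) for k,l,(c,uv) in obs]+[[p[5]*200]])
p0=[.65,-.12,.1,0,-.07,0]
if __name__=="__main__":
    a=least_squares(res,p0,loss="soft_l1",x_scale=.1);p=a.x
    print(np.round(p,4),a.cost);
    for (k,l,(c,uv)),r in zip(obs,res(p)[:-1].reshape(-1,2)): print(k,l,np.round(r,1))
    np.save("p.npy",p)
    t=cv2.imread("pics/top0.png");s=cv2.imread("pics/side0.png")
    def ov(img,c,x0,y0,w,h,fn):
        k=5;m=cv2.resize(img[y0:y0+h,x0:x0+w],None,fx=k,fy=k)
        def line(kk,pts,col):
            q=((c.proj([pt(p,kk,l) for l in pts])-[x0,y0]+.5)*k-.5).round().astype(int)
            cv2.polylines(m,[q.reshape(-1,1,2)],False,col,1)
        for sx in(1,-1):
            line("D",[(sx*62,48,19),(sx*62,118,19),(sx*52,118,19),(sx*78,118,19)],(0,0,255))
            line("D",[(sx*78,-130,14),(sx*78,150,14),(sx*78,150,0)],(0,255,255))
            line("F",[(sx*75,-40,8),(sx*75,40,8),(sx*45,40,8)],(255,0,0))
            line("F",[(sx*5,-35,125),(sx*5,35,125),(sx*5,35,86)],(255,0,255))
            for sy in(1,-1): line("F",[(sx*38,sy*50,0),(sx*38,sy*50,82),(-sx*38,sy*50,82)],(255,255,0))
        line("D",[(78,150,0),(-78,150,0)],(0,255,255));line("D",[(78,-130,0),(-78,-130,0)],(0,255,255))
        cv2.imwrite(fn,m)
    ov(t,ct,360,95,150,110,"pics/o1.png");ov(s,cs,150,165,110,110,"pics/o2.png")
E
python3 fit.py
```

```text
cams [0.23679881 0.14564414 1.14635667] [1.07043485 1.01774543 1.16995568]
[ 0.6469 -0.1607  0.0672 -0.0529 -0.0571 -0.0022] 13.842709570740267
D (52, 118, 19) [-0.2 -0.2]
D (-52, 118, 19) [0.6 0.5]
D (62, 48, 19) [ 0.2 -0. ]
D (-62, 48, 19) [-0.7 -0.2]
F (75, 40, 8) [-0.1  0.2]
F (75, -40, 8) [-0.2 -0.4]
F (-75, 40, 8) [-0.4  0.6]
F (-75, -40, 8) [2.9 0.2]
F (0, 35, 125) [-0.8  0.6]
F (0, -35, 125) [ 0.1 -0.1]
F (0, 35, 125) [ 0.5 -0. ]
F (0, -35, 125) [ 0.7 -1.4]
F (38, 50, 0) [-0.9  1.5]
F (-38, 50, 0) [-1.1  1.4]
F (75, 40, 8) [-7.4 -0.2]
F (75, -40, 8) [-0.3 -0.6]
D (0, 150, 0) [ 0.3 -0.4]
```

View pics/o1.png

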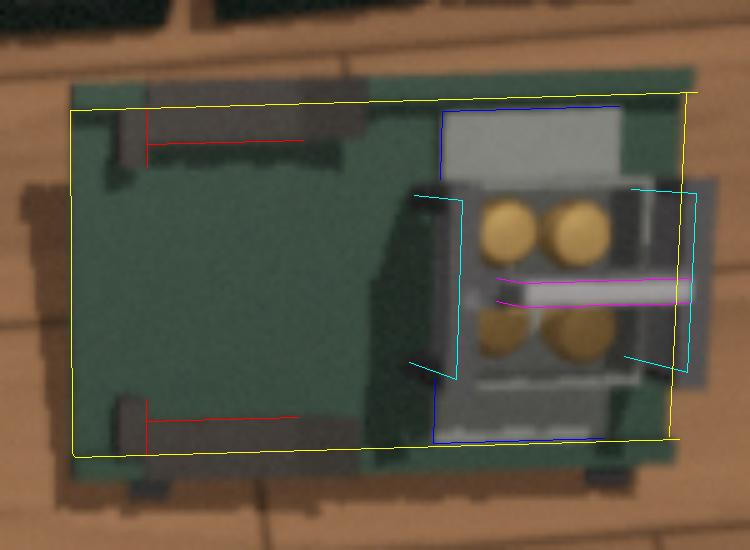

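View pics/o2.png

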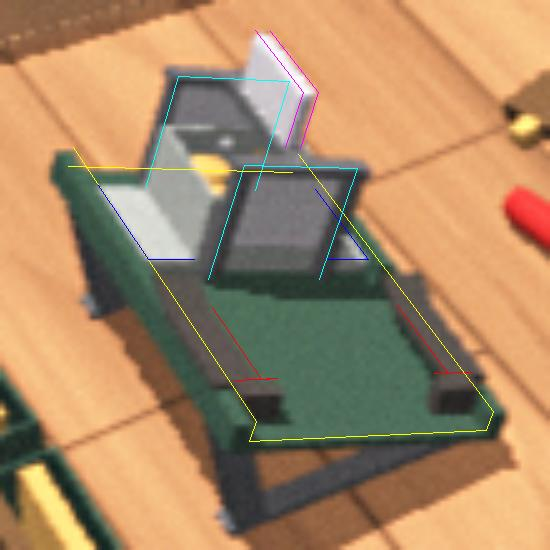

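```bash
sed -i 's/^("F",(-75,40,8)/&/; s/("F",(-75,-40,8),T(590,437)),//; s/("F",(75,40,8),S(185,260)),//' fit.py; python3 fit.py | head -2
cat > base.py <<'E'
from h import *
from scipy.optimize import least_squares
ct=Cam(robot.read_camera("top"));cs=Cam(robot.read_camera("side"))
f=lambda c,o:(np.array(c,float)+.5)/5-.5+o
L=np.array([(38,50),(38,-50),(-38,50),(-38,-50)])/1e3
ut=f([(87,92),(299,79),(98,252),(308,238)],[245,180])
us=f([(173,232),(77,118),(288,170),(185,65)],[265,260])
for nm,wt,ws,fz in(("both",1,1,0),("both,free z",1,1,1),("top",1,0,0),("side",0,1,0)):
    def res(p):
        c,s=np.cos(p[2]),np.sin(p[2])
        P=np.c_[L@np.array([[c,s],[-s,c]])+p[:2],np.full(4,.038+p[3]*fz)]
        return np.r_[wt*(ct.proj(P)-ut).ravel(),ws*(cs.proj(P)-us).ravel()]
    a=least_squares(res,[.5,.2,0,0],x_scale=.1);print(nm,np.round(a.x,4),round(a.cost,2),np.round(a.fun,1))
E
python3 base.py
python3 - <<'E'
from fit import *
p=np.load("p.npy");M=Rm(p[3]);print("axes",M.round(4))
for n,l in(("plate",(0,0,105)),("tcp",(0,0,93))):print(n,pt(p,"F",l).round(4))
print("slide135",(M@[0,.135,0]).round(4),"lift120",(M@[0,0,.12]).round(4))
for k in("cup","door_knob","hinge_a"):
    r=robot.trace("top",k);print(k,[(round(d["p"],2),ct.atz(d["uv"],.05).round(3)) for d in r])
E
```

```text
cams [0.23679881 0.14564414 1.14635667] [1.07043485 1.01774543 1.16995568]
[ 0.6471 -0.1608  0.0669 -0.0527 -0.0577 -0.0021] 5.081385993353375
both [ 0.5355  0.2072 -0.0082  0.    ] 3.69 [-0.8  0.  -0.1 -0.5 -1.4 -0.   0.3 -0.4 -0.1 -0.6 -0.6 -0.9 -0.1 -0.4
  0.4 -1.6]
both,free z [ 0.5356  0.2065 -0.008  -0.0041] 1.58 [-0.4  0.5  0.2 -0.  -0.9  0.3  0.7 -0.1 -0.2  0.3 -0.7 -0.1 -0.3  0.5
  0.2 -0.7]
top [ 0.5349  0.206  -0.0136  0.    ] 0.92 [-0.3  0.1  0.5 -0.2 -1.   0.1  0.8 -0.1 -0.  -0.  -0.  -0.  -0.  -0.
  0.  -0. ]
side [0.537  0.2098 0.0013 0.    ] 0.65 [-0.  -0.  -0.  -0.  -0.  -0.  -0.  -0.   0.2  0.3 -0.6  0.   0.1  0.3
  0.3 -0.8]
cams [0.23679881 0.14564414 1.14635667] [1.07043485 1.01774543 1.16995568]
axes [[ 0.905   0.0527 -0.422 ]
 [-0.0477  0.9986  0.0223]
 [ 0.4226  0.      0.9063]]
plate [ 0.5978 -0.2159  0.1612]
tcp [ 0.6029 -0.2162  0.1503]
slide135 [0.0071 0.1348 0.    ] lift120 [-0.0506  0.0027  0.1088]
cup [(0.82, array([0.708, 0.29 , 0.05 ]))]
door_knob [(0.95, array([0.444, 0.051, 0.05 ]))]
hinge_a [(0.91, array([0.423, 0.401, 0.05 ])), (0.56, array([0.689, 0.114, 0.05 ]))]
```

```bash
cat > tgt.py <<'E'
from h import *
def Rm(yaw,t): return (R.from_euler("z",yaw)*R.from_euler("y",-t,degrees=True)).as_matrix()
def tool(yaw,tilt,sg):
    D=Rm(yaw,tilt); y=sg*D[:,0]; z=-D[:,2]; return R.from_matrix(np.c_[np.cross(y,z),y,z])
def delta(pos,Rt):
    s=robot.read_state();C=R.from_rotvec(s["orientation"])
    rv=(Rt*C.inv()).as_rotvec()
    print("t",s["t"],"pos",s["tool_pos"].round(4),"shift",((np.array(pos)-s["tool_pos"])/.6).round(4),"turn",(rv/2/np.pi).round(4),"deg",np.degrees(np.linalg.norm(rv)).round(1),"F",s["force"].round(1),"op",round(s["opening"],4))
E
python3 - <<'E'
from tgt import *
s=robot.read_state();print(R.from_rotvec(s["orientation"]).as_matrix().round(3))
for sg in(1,-1):
    print(sg,tool(-.0527,25,sg).as_rotvec().round(3));delta([.6029-.15*.422,-.2162+.003,.1503+.15*.906],tool(-.0527,25,sg))
E
```

```text
[[ 0.909  0.417  0.   ]
 [ 0.417 -0.909 -0.   ]
 [ 0.     0.    -1.   ]]
1 [2.027 1.923 0.426]
t 1.15 pos [ 0.25   -0.5454  0.2186] shift [0.4826 0.5537 0.1126] turn [-0.041  -0.0603  0.1703] deg 66.7 F [-0.5  0.2 -0.6] op 0.0932
-1 [-1.932  2.036 -0.451]
t 1.15 pos [ 0.25   -0.5454  0.2186] shift [0.4826 0.5537 0.1126] turn [ 0.0687 -0.0467 -0.3207] deg 119.3 F [-0.5  0.2 -0.6] op 0.0932
```

Request:
jog_arm --commands '[[[0.05,0.05,0.1],[0,0,0],-1],[[0.483,0.554,0.113],[-0.041,-0.0603,0.1703],-1],[[0.483,0.554,0.113],[-0.041,-0.0603,0.1703],-1],[[0.483,0.554,0.113],[-0.041,-0.0603,0.1703],-1],[[0.483,0.554,0.113],[-0.041,-0.0603,0.1703],-1],[[0.483,0.554,0.113],[-0.041,-0.0603,0.1703],-1],[[0.483,0.554,0.113],[-0.041,-0.0603,0.1703],-1],[[0.483,0.554,0.113],[-0.041,-0.0603,0.1703],-1],[[0.483,0.554,0.113],[-0.041,-0.0603,0.1703],-1],[[0.483,0.554,0.113],[-0.041,-0.0603,0.1703],-1]]' --newtons 60

```text
t: 2.4
tool_pos: [0.5395, -0.2134, 0.2864]
orientation: [2.028, 1.922, 0.425]
force: [-0.6, -1.3, 0.3]
opening: 0.093
```

```bash
python3 - <<'E'
from tgt import *
delta([.6029-.03*.422,-.2162,.1503+.03*.906],tool(-.0527,25,1));delta([.6029,-.2162,.1503],tool(-.0527,25,1))
print(robot.read_state()["q"].round(3))
c=robot.read_camera("top")["pixels"][:,:,::-1];s=robot.read_camera("side")["pixels"][:,:,::-1]
a=cv2.resize(c[60:220,360:520],(400,400));b=cv2.resize(s[120:280,130:290],(400,400));cv2.imwrite("pics/m1.png",np.hstack([a,b]))
E
```

```text
t 2.4 pos [ 0.5395 -0.2134  0.2864] shift [ 0.0845 -0.0046 -0.1816] turn [ 0.0001 -0.0001  0.0001] deg 0.1 F [-0.6 -1.3  0.3] op 0.093
t 2.4 pos [ 0.5395 -0.2134  0.2864] shift [ 0.1056 -0.0046 -0.2269] turn [ 0.0001 -0.0001  0.0001] deg 0.1 F [-0.6 -1.3  0.3] op 0.093
[-0.613 -0.35   1.875  0.238  1.249 -0.593]
```

View pics/m1.png

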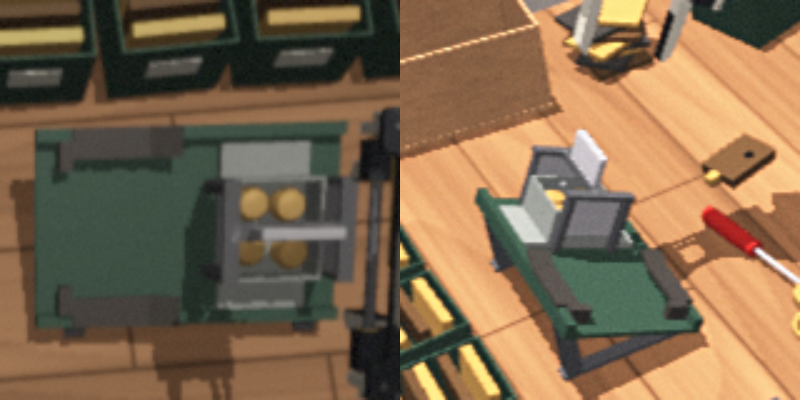

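Request:
jog_arm --commands '[[[0.04,-0.003,-0.08],[0,0,0],-1],[[0.0845,-0.0046,-0.1816],[0,0,0],-1],[[0.0845,-0.0046,-0.1816],[0,0,0],-1],[[0.095,-0.0046,-0.204],[0,0,0],-1],[[0.105,-0.0046,-0.226],[0,0,0],-1],[[0.105,-0.0046,-0.226],[0,0,0],-1]]'

```text
t: 3.25
tool_pos: [0.6024, -0.2169, 0.1508]
orientation: [2.029, 1.921, 0.425]
force: [-0.3, 0.3, 0.2]
opening: 0.093
```

```bash
python3 - <<'E'
from tgt import *
delta([.6029,-.2162,.1503],tool(-.0527,25,1))
c=robot.read_camera("top")["pixels"][:,:,::-1];s=robot.read_camera("side")["pixels"][:,:,::-1]
a=cv2.resize(c[60:220,360:520],(400,400));b=cv2.resize(s[150:250,150:250],(400,400));cv2.imwrite("pics/m2.png",np.hstack([a,b]))
E
```

```text
t 3.25 pos [ 0.6024 -0.2169  0.1508] shift [ 0.0009  0.0011 -0.0008] turn [ 0.     -0.0001  0.0003] deg 0.1 F [-0.3  0.3  0.2] op 0.093
```

View pics/m2.png

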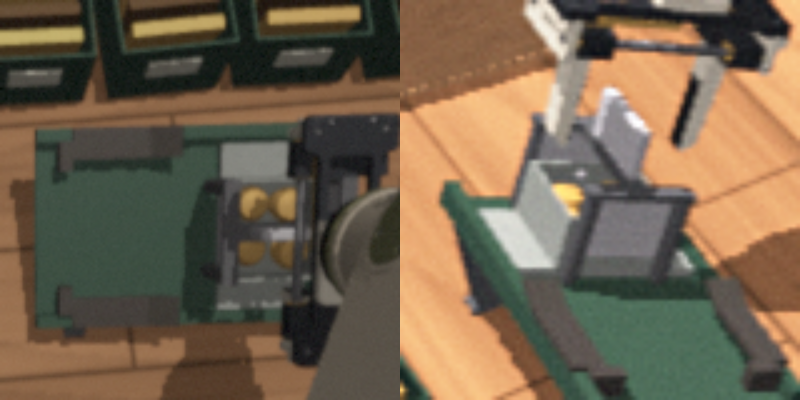

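```bash
python3 - <<'E'
from fit import *
p=np.load("p.npy");s=robot.read_state();T=R.from_rotvec(s["orientation"]).as_matrix()
for c in(cs,ct):
  for k in(-1,0,1): print(((c.proj(s["tool_pos"]+T@[0,k*.0465,0])[0]-[150,150])*4+[400,0]).round(), c.proj(s["tool_pos"]+T@[0,k*.0465,0])[0].round(1))
  print("plate",c.proj([pt(p,"F",(0,y,z)) for y,z in((35,125),(-35,125),(35,93),(-35,93),(0,93))]).round(1))
E
```

```text
cams [0.23679881 0.14564414 1.14635667] [1.07043485 1.01774543 1.16995568]
[669. 143.] [217.2 185.8]
[615. 141.] [203.7 185.2]
[559. 138.] [189.7 184.6]
plate [[211.5 183. ]
 [202.  170.8]
 [208.6 192.1]
 [199.2 179.7]
 [203.9 185.8]]
[1705.   95.] [476.2 173.8]
[1709.    7.] [477.2 151.9]
[1713.  -82.] [478.2 129.4]
plate [[464.5 153.6]
 [498.4 152.6]
 [460.1 152.6]
 [492.9 151.7]
 [476.5 152.2]]
```

Request:
jog_arm --commands '[[[0,0,0],[0,0,0],1],[[0,0,0],[0,0,0],1],[[0,0,0],[0,0,0],1],[[0,0,0],[0,0,0],1],[[0,0,0],[0,0,0],1],[[0,0,0],[0,0,0],1]]' --newtons 60

```text
t: 4.2
tool_pos: [0.6027, -0.2171, 0.152]
orientation: [2.027, 1.92, 0.426]
force: [0.1, -0.2, -0.3]
opening: 0.0376
```

```bash
python3 - <<'E'
from tgt import *
delta([.6029,-.2162,.1503],tool(-.0527,25,1))
c=robot.read_camera("top")["pixels"][:,:,::-1];s=robot.read_camera("side")["pixels"][:,:,::-1]
cv2.imwrite("pics/side3.png",s);cv2.imwrite("pics/top3.png",c)
a=cv2.resize(c[60:220,360:520],(400,400));b=cv2.resize(s[150:250,150:250],(400,400));cv2.imwrite("pics/m3.png",np.hstack([a,b]))
E
```

```text
t 4.2 pos [ 0.6027 -0.2171  0.152 ] shift [ 0.0003  0.0014 -0.0029] turn [0.0002 0.0001 0.0003] deg 0.1 F [ 0.1 -0.2 -0.3] op 0.0376
```

View pics/m3.png

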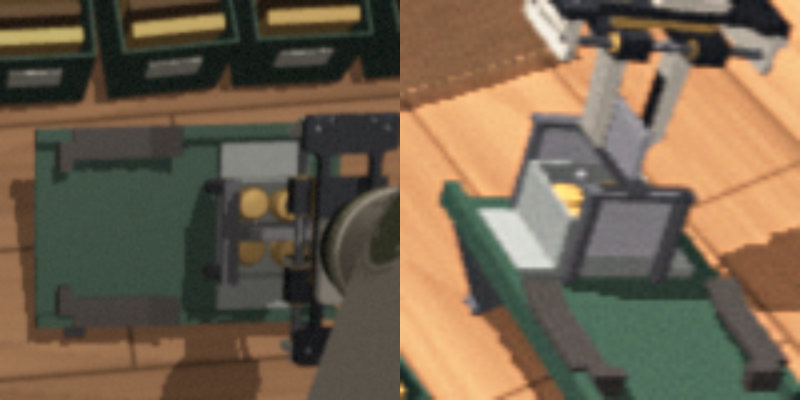

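Request:
jog_arm --commands '[[[0,0,0],[0,0,0],1],[[0,0,0],[0,0,0],1],[[0,0,0],[0,0,0],1],[[0,0,0],[0,0,0],1],[[0,0,0],[0,0,0],1],[[0,0,0],[0,0,0],1]]' --newtons 60

```text
t: 5.05
tool_pos: [0.6026, -0.2171, 0.152]
orientation: [2.028, 1.92, 0.425]
force: [-3.0, 0.4, 1.3]
opening: 0.0096
```

```bash
python3 - <<'E'
from tgt import *
delta([.6029,-.2162,.1503],tool(-.0527,25,1));print(robot.read_state()["wrist_torque"])
E
```

```text
t 5.05 pos [ 0.6026 -0.2171  0.152 ] shift [ 0.0004  0.0014 -0.0028] turn [0.0002 0.0001 0.0003] deg 0.1 F [-3.   0.4  1.3] op 0.0096
[-0.00058956  0.45968447 -0.01150644]
```

Request:
jog_arm --commands '[[[0.001,0.017,0],[0,0,0],1],[[0.0018,0.034,0],[0,0,0],1],[[0.0027,0.051,0],[0,0,0],1],[[0.0036,0.068,0],[0,0,0],1],[[0.0045,0.085,0],[0,0,0],1],[[0.0053,0.1,0],[0,0,0],1],[[0.0053,0.1,0],[0,0,0],1]]'

```text
t: 5.92
tool_pos: [0.6056, -0.156, 0.1518]
orientation: [2.027, 1.922, 0.426]
force: [-4.3, 1.0, 1.7]
opening: 0.0097
```

```bash
cat > look.py <<'E'
import sys
from tgt import *
n=sys.argv[1];delta([.6026,-.2171,.152],tool(-.0527,25,1));print(robot.read_state()["wrist_torque"].round(2))
c=robot.read_camera("top")["pixels"][:,:,::-1];s=robot.read_camera("side")["pixels"][:,:,::-1]
cv2.imwrite(f"pics/side_{n}.png",s);cv2.imwrite(f"pics/top_{n}.png",c)
a=cv2.resize(c[60:220,360:520],(400,400));b=cv2.resize(s[165:275,150:260],(400,400));cv2.imwrite(f"pics/m_{n}.png",np.hstack([a,b]))
E
python3 look.py 4
```

```text
t 5.925 pos [ 0.6056 -0.156   0.1518] shift [-0.0051 -0.1018  0.0003] turn [0.0001 0.     0.0001] deg 0.1 F [-4.3  1.   1.7] op 0.0097
[ 0.03  0.75 -0.03]
```

View pics/m_4.png

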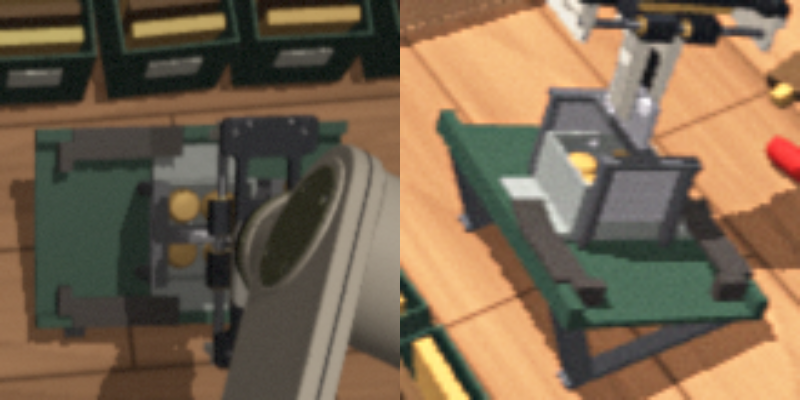

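Request:
jog_arm --commands '[[[0.001,0.015,0],[0,0,0],1],[[0.0016,0.03,0],[0,0,0],1],[[0.0025,0.047,0],[0,0,0],1],[[0.0034,0.064,0],[0,0,0],1],[[0.0043,0.081,0],[0,0,0],1],[[0.0053,0.1,0],[0,0,0],1],[[0.0053,0.1,0],[0,0,0],1]]'

```text
t: 6.9
tool_pos: [0.6088, -0.0952, 0.1517]
orientation: [2.028, 1.923, 0.427]
force: [-3.1, 2.0, 1.4]
opening: 0.0094
```

```bash
python3 look.py 5
```

```text
t 6.9 pos [ 0.6088 -0.0952  0.1517] shift [-0.0104 -0.2032  0.0004] turn [-0.0002 -0.     -0.    ] deg 0.1 F [-3.1  2.   1.4] op 0.0094
[ 0.13  0.54 -0.04]
```

View pics/m_5.png

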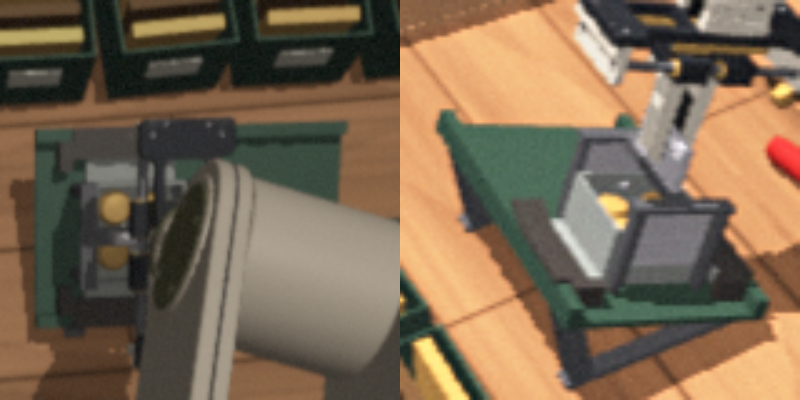

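Request:
jog_arm --commands '[[[0.0003,0.006,0],[0,0,0],1],[[0.0006,0.012,0],[0,0,0],1],[[0.0008,0.016,0],[0,0,0],1],[[0.0008,0.016,0],[0,0,0],1]]'

```text
t: 7.5
tool_pos: [0.6093, -0.0865, 0.1517]
orientation: [2.028, 1.922, 0.427]
force: [-3.2, -3.7, 0.1]
opening: 0.0091
```

Request:
jog_arm --commands '[[[0.0002,0.004,0],[0,0,0],1],[[0.0003,0.006,0],[0,0,0],1]]'

```text
t: 7.75
tool_pos: [0.6095, -0.0837, 0.1518]
orientation: [2.028, 1.921, 0.426]
force: [-2.6, -5.9, -0.4]
opening: 0.0099
```

Request:
jog_arm --commands '[[[0.0002,0.003,0],[0,0,0],1],[[0.0002,0.005,0],[0,0,0],1]]'

```text
t: 8.0
tool_pos: [0.6096, -0.0816, 0.1518]
orientation: [2.028, 1.92, 0.424]
force: [-3.9, -6.9, 1.9]
opening: 0.0095
```

```bash
python3 look.py 6; python3 - <<'E'
import cv2,numpy as np
from fit import *
p=np.load("p.npy")
k=6
def ov(fn,c,x0,y0,w,h):
    m=cv2.resize(cv2.imread(fn)[y0:y0+h,x0:x0+w],None,fx=k,fy=k,interpolation=cv2.INTER_CUBIC)
    for pts,col in(([(s*75,a,8) for a in(118,38)],(255,0,0)) for s in(1,-1)):
        pass
    def line(pts,col):
        q=((c.proj([p[:3]+Rm(p[3])@(np.array(l)/1e3) for l in pts])-[x0,y0]+.5)*k-.5).round().astype(int)
        cv2.polylines(m,[q.reshape(-1,1,2)],False,col,1)
    line([(45,118,54),(-45,118,54),(-45,38,54),(45,38,54),(45,118,54)],(255,0,0))
    line([(38,128,0),(38,128,82),(-38,128,82),(-38,128,0)],(0,255,255))
    line([(62,48,19),(62,118,19),(52,118,19)],(0,0,255));line([(-62,48,19),(-62,118,19),(-52,118,19)],(0,0,255))
    return m
a=ov("pics/top_6.png",ct,365,100,65,95);b=ov("pics/side_6.png",cs,180,190,65,95)
cv2.imwrite("pics/o6.png",np.hstack([a,b]))
E
```

```text
t 8.0 pos [ 0.6096 -0.0816  0.1518] shift [-0.0116 -0.2258  0.0003] turn [0.0002 0.     0.0003] deg 0.1 F [-3.9 -6.9  1.9] op 0.0095
[-1.27  0.71 -0.57]
cams [0.23679881 0.14564414 1.14635667] [1.07043485 1.01774543 1.16995568]
```

View pics/o6.png

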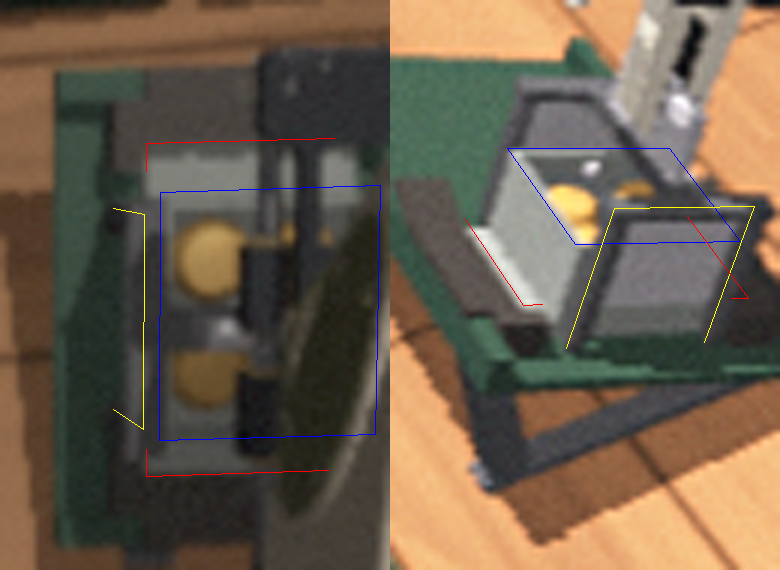

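Request:
jog_arm --commands '[[[-0.0035,0,0.0075],[0,0,0],1],[[-0.007,0.0003,0.015],[0,0,0],1],[[-0.0105,0.0005,0.0226],[0,0,0],1],[[-0.014,0.0007,0.03],[0,0,0],1],[[-0.0176,0.0009,0.0377],[0,0,0],1],[[-0.0211,0.0011,0.0453],[0,0,0],1],[[-0.0211,0.0011,0.0453],[0,0,0],1]]'

```text
t: 9.07
tool_pos: [0.5974, -0.0806, 0.1801]
orientation: [2.027, 1.92, 0.426]
force: [-0.4, -0.2, -4.3]
opening: 0.0098
```

```bash
python3 look.py 7
```

```text
t 9.075 pos [ 0.5974 -0.0806  0.1801] shift [ 0.0087 -0.2274 -0.0468] turn [0.0002 0.0003 0.0003] deg 0.1 F [-0.4 -0.2 -4.3] op 0.0098
[ 0.03  0.53 -0.01]
```

View pics/m_7.png

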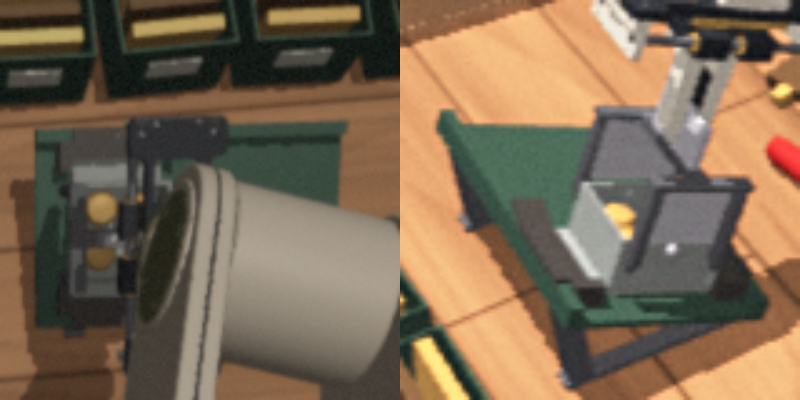

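Request:
jog_arm --commands '[[[-0.0105,0.0005,0.0226],[0,0,0],1],[[-0.021,0.0011,0.0453],[0,0,0],1],[[-0.0316,0.0016,0.068],[0,0,0],1],[[-0.0422,0.0022,0.0906],[0,0,0],1],[[-0.0528,0.0028,0.113],[0,0,0],1],[[-0.0633,0.0033,0.136],[0,0,0],1],[[-0.0633,0.0033,0.136],[0,0,0],1]]'

```text
t: 10.05
tool_pos: [0.5598, -0.0789, 0.2634]
orientation: [2.025, 1.918, 0.428]
force: [0.4, -0.4, -4.6]
opening: 0.0094
```

```bash
python3 look.py 8
python3 - <<'E'
from tgt import *
for yaw in(-.0095,): delta([.5358,.2068,.018+.093+.10],tool(yaw,0,1))
print(robot.read_state()["q"].round(3))
E
```

```text
t 10.05 pos [ 0.5598 -0.0789  0.2634] shift [ 0.0714 -0.2303 -0.1857] turn [0.0003 0.0006 0.0003] deg 0.3 F [ 0.4 -0.4 -4.6] op 0.0094
[-0.02  0.53 -0.  ]
t 10.15 pos [ 0.5592 -0.0787  0.2611] shift [-0.039   0.4758 -0.0835] turn [0.0024 0.0696 0.007 ] deg 25.2 F [-0.6  0.3 -5.4] op 0.0098
[-0.299 -0.425  1.977  0.111  1.165 -0.267]
```

View pics/m_8.png

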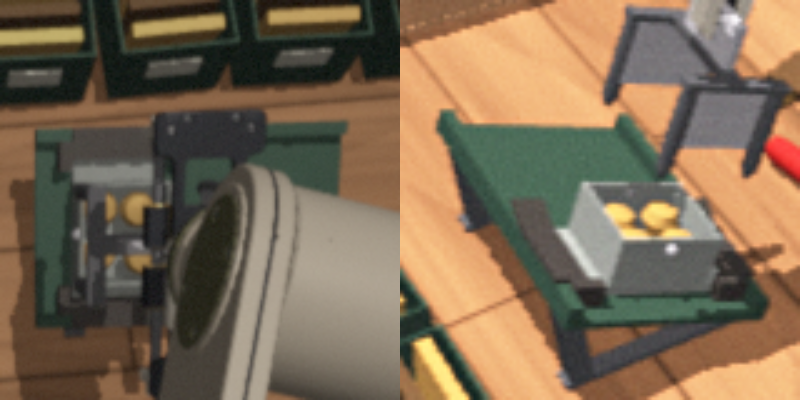

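Request:
jog_arm --commands '[[[-0.01,0.07,0.02],[0.0005,0.015,0.0015],1],[[-0.015,0.15,0.02],[0.001,0.03,0.003],1],[[-0.02,0.24,0.02],[0.0015,0.045,0.005],1],[[-0.03,0.33,0.02],[0.002,0.06,0.006],1],[[-0.035,0.41,0.01],[0.0024,0.0696,0.007],1],[[-0.039,0.45,0],[0.0024,0.0696,0.007],1],[[-0.039,0.476,-0.01],[0.0024,0.0696,0.007],1],[[-0.039,0.476,-0.01],[0.0024,0.0696,0.007],1],[[-0.039,0.476,-0.01],[0.0024,0.0696,0.007],1]]'

```text
t: 11.28
tool_pos: [0.536, 0.206, 0.2552]
orientation: [2.233, 2.21, -0.0]
force: [0.1, 0.4, -4.4]
opening: 0.0095
```

```bash
python3 - <<'E'
from tgt import *
delta([.5358,.2068,.018+.093+.05],tool(-.0095,0,1))
c=robot.read_camera("top")["pixels"][:,:,::-1];s=robot.read_camera("side")["pixels"][:,:,::-1]
cv2.imwrite("pics/side_9.png",s);cv2.imwrite("pics/top_9.png",c)
a=cv2.resize(c[140:260,225:345],(400,400));b=cv2.resize(s[200:340,235:375],(400,400));cv2.imwrite("pics/m_9.png",np.hstack([a,b]))
E
```

```text
t 11.275 pos [0.536  0.206  0.2552] shift [-0.0004  0.0014 -0.157 ] turn [0.0001 0.     0.0001] deg 0.1 F [ 0.1  0.4 -4.4] op 0.0095
```

View pics/m_9.png

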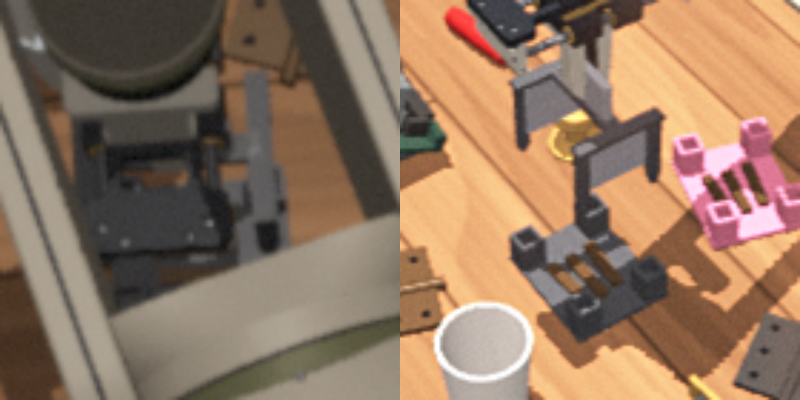

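Request:
jog_arm --commands '[[[0,0.001,-0.06],[0,0,0],1],[[0,0.001,-0.12],[0,0,0],1],[[0,0.001,-0.17],[0,0,0],1],[[0,0.001,-0.177],[0,0,0],1],[[0,0.001,-0.177],[0,0,0],1]]'

```text
t: 12.0
tool_pos: [0.5368, 0.2061, 0.1506]
orientation: [2.234, 2.207, 0.003]
force: [0.1, -1.0, -4.1]
opening: 0.0093
```

```bash
python3 - <<'E'
from tgt import *
delta([.5358,.2068,.018+.093],tool(-.0095,0,1))
c=robot.read_camera("top")["pixels"][:,:,::-1];s=robot.read_camera("side")["pixels"][:,:,::-1]
cv2.imwrite("pics/side_10.png",s);cv2.imwrite("pics/top_10.png",c)
s=np.ascontiguousarray(s)
crop(s,260,215,90,115,5,"pics/c10.png")
cs=Cam(robot.read_camera("side"));st=robot.read_state();T=R.from_rotvec(st["orientation"]).as_matrix()
D=np.c_[T[:,1],T[:,0],-T[:,2]]
m=cv2.imread("pics/c10.png")
def line(pts,o,M,col):
    q=((cs.proj([o+M@(np.array(l)/1e3) for l in pts])-[260,215]+.5)*5-.5).round().astype(int);cv2.polylines(m,[q.reshape(-1,1,2)],False,col,1)
o=st["tool_pos"]-D@[0,0,.093]
for sy in(1,-1):
    line([(38,sy*50,0),(38,sy*50,82),(-38,sy*50,82),(-38,sy*50,0)],o,D,(0,255,255))
line([(0,35,125),(0,-35,125)],o,D,(255,0,255))
Z=R.from_euler("z",-.0095).as_matrix();b=np.array([.5358,.2068,0])
for a in(1,-1):
  for e in(1,-1):
    line([(a*38+i,e*50+j,38) for i,j in((9,9),(9,-9),(-9,-9),(-9,9),(9,9))],b,Z,(0,0,255))
cv2.imwrite("pics/o10.png",np.hstack([m,cv2.imread("pics/c10.png")])[:, :800])
E
```

```text
t 12.0 pos [0.5368 0.2061 0.1506] shift [-0.0017  0.0012 -0.066 ] turn [-0.      0.0003  0.0004] deg 0.2 F [ 0.1 -1.  -4.1] op 0.0093
```

View pics/o10.png

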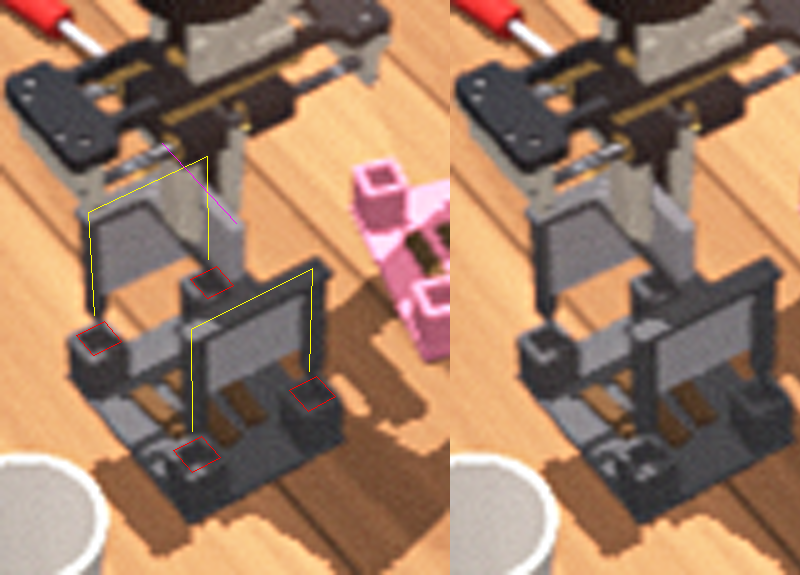

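View pics/c10.png

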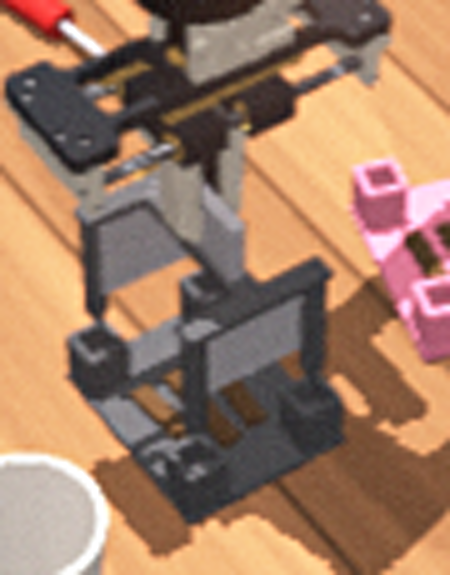

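```bash
python3 - <<'E'
import cv2
s=cv2.imread("pics/side_10.png");s0=cv2.imread("pics/side0.png")
from h import *
a=cv2.resize(s[255:325,270:335],None,fx=11,fy=8.5,interpolation=cv2.INTER_CUBIC)
a=cv2.resize(s[250:320,268:334],None,fx=8,fy=8,interpolation=cv2.INTER_CUBIC)
a=cv2.convertScaleAbs(a,alpha=1.8,beta=10)
cv2.imwrite("pics/c11.png",a)
E
```

```text
(no output)
```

View pics/c11.png

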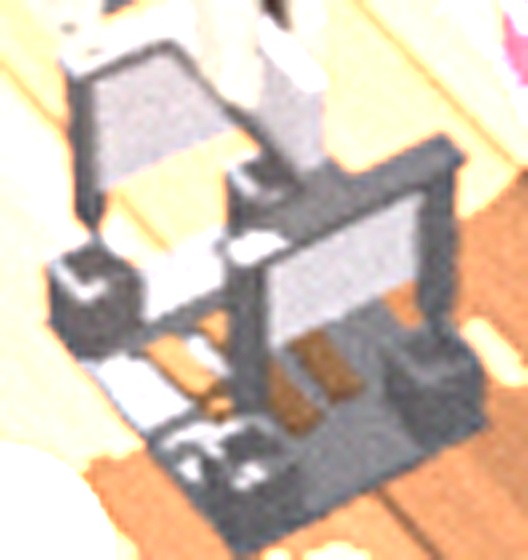

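Request:
jog_arm --commands '[[[-0.0017,-0.0025,0],[0,0,0],1],[[-0.0017,-0.0025,-0.012],[0,0,0],1],[[-0.0017,-0.0025,-0.024],[0,0,0],1],[[-0.0017,-0.0025,-0.032],[0,0,0],1],[[-0.0017,-0.0025,-0.036],[0,0,0],1]]'

```text
t: 12.78
tool_pos: [0.536, 0.2051, 0.1292]
orientation: [2.233, 2.208, 0.004]
force: [-0.6, -0.2, -4.2]
opening: 0.0093
```

```bash
python3 - <<'E'
from tgt import *
delta([.5358,.2068,.018+.093],tool(-.0095,0,1));print(robot.read_state()["wrist_torque"])
s=robot.read_camera("side")["pixels"][:,:,::-1]
a=cv2.resize(s[250:320,268:334],None,fx=8,fy=8,interpolation=cv2.INTER_CUBIC)
cv2.imwrite("pics/c12.png",cv2.convertScaleAbs(a,alpha=1.8,beta=10))
E
```

```text
t 12.775 pos [0.536  0.2051 0.1292] shift [-0.0004  0.0029 -0.0303] turn [-0.0001  0.0005  0.0003] deg 0.2 F [-0.6 -0.2 -4.2] op 0.0093
[-0.01441476 -0.07234071 -0.02396928]
```

View pics/c12.png

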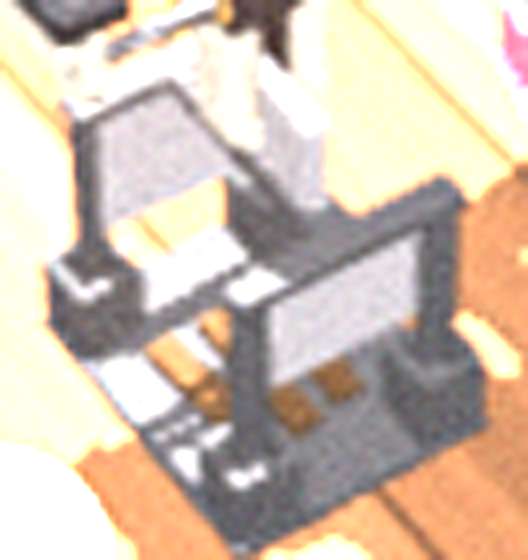

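Request:
jog_arm --commands '[[[0,0,-0.007],[0,0,0],1],[[0,0,-0.012],[0,0,0],1]]'

```text
t: 13.08
tool_pos: [0.5361, 0.205, 0.1217]
orientation: [2.233, 2.208, 0.004]
force: [0.4, 0.4, -4.3]
opening: 0.0097
```

Request:
jog_arm --commands '[[[0,0,-0.005],[0,0,0],1],[[0,0,-0.009],[0,0,0],1]]'

```text
t: 13.32
tool_pos: [0.5362, 0.205, 0.1161]
orientation: [2.233, 2.208, 0.004]
force: [0.3, 0.1, -4.6]
opening: 0.0096
```

Request:
jog_arm --commands '[[[0,0,-0.004],[0,0,0],1],[[0,0,-0.007],[0,0,0],1]]'

```text
t: 13.58
tool_pos: [0.5369, 0.2052, 0.1149]
orientation: [2.232, 2.207, 0.007]
force: [-10.5, -4.3, 24.2]
opening: 0.0096
```

```bash
python3 - <<'E'
from tgt import *
delta([.5358,.2068,.018+.093],tool(-.0095,0,1));print(robot.read_state()["wrist_torque"])
s=np.ascontiguousarray(robot.read_camera("side")["pixels"][:,:,::-1])
cs=Cam(robot.read_camera("side"))
k=8
m=cv2.resize(s[248:322,262:338],None,fx=k,fy=k,interpolation=cv2.INTER_CUBIC)
m=cv2.convertScaleAbs(m,alpha=1.8,beta=10);n=m.copy()
def line(pts,o,M,col):
    q=((cs.proj([o+M@(np.array(l)/1e3) for l in pts])-[262,248]+.5)*k-.5).round().astype(int);cv2.polylines(m,[q.reshape(-1,1,2)],False,col,1)
Z=R.from_euler("z",-.004).as_matrix();b=np.array([.537,.2098,.018])
for e in(1,-1): line([(38,e*50,20),(38,e*50,82),(-38,e*50,82),(-38,e*50,20)],b,Z,(0,200,0))
for a in(5,-5): line([(a,35,86),(a,35,125),(a,-35,125)],b,Z,(255,0,255))
cv2.imwrite("pics/c13.png",m)
E
```

```text
t 13.575 pos [0.5369 0.2052 0.1149] shift [-0.0019  0.0026 -0.0064] turn [-0.0002  0.0008  0.0003] deg 0.3 F [-10.5  -4.3  24.2] op 0.0096
[-0.76639631  2.44146509  0.05699257]
```

View pics/c13.png

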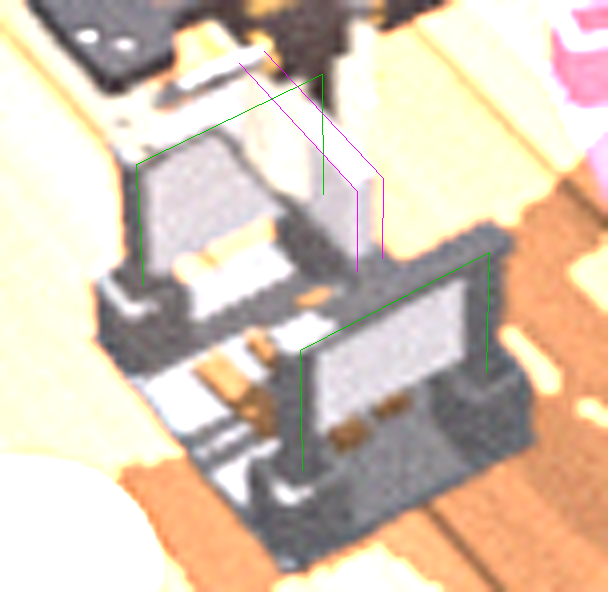

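Request:
jog_arm --commands '[[[-0.002,-0.001,0.002],[0,0,0],1],[[-0.003,-0.001,0.002],[0,0,0],1]]'

```text
t: 13.92
tool_pos: [0.5355, 0.2048, 0.1165]
orientation: [2.231, 2.207, 0.009]
force: [1.5, 1.4, -3.3]
opening: 0.0095
```

Request:
jog_arm --commands '[[[0,0,-0.002],[0,0,0],1],[[0,0,-0.004],[0,0,0],1]]'

```text
t: 14.18
tool_pos: [0.5362, 0.205, 0.115]
orientation: [2.231, 2.206, 0.011]
force: [-0.5, 0.4, 8.7]
opening: 0.0096
```

Request:
jog_arm --commands '[[[0,0,-0.002],[0,0,0],1],[[0,0,-0.004],[0,0,0],1],[[0,0,-0.005],[0,0,0],1]]'

```text
t: 14.55
tool_pos: [0.5367, 0.2051, 0.1149]
orientation: [2.23, 2.206, 0.012]
force: [-8.5, -2.9, 21.9]
opening: 0.0097
```

Request:
jog_arm --commands '[[[-0.001,0,0.001],[0,0,0],1],[[-0.001,0,0.001],[0,0,0],1]]'

```text
t: 14.8
tool_pos: [0.5361, 0.2052, 0.1153]
orientation: [2.23, 2.206, 0.013]
force: [0.9, 0.3, -0.2]
opening: 0.0099
```

```bash
python3 - <<'E'
from tgt import *
delta([.5358,.2068,.018+.093],tool(-.0095,0,1));print(robot.read_state()["wrist_torque"])
E
```

```text
t 14.8 pos [0.5361 0.2052 0.1153] shift [-0.0005  0.0026 -0.0072] turn [-0.0004  0.0014  0.0002] deg 0.5 F [ 0.9  0.3 -0.2] op 0.0099
[-0.03065504  0.12968964 -0.03240039]
```

Almost no load is left on the hand, so the base is carrying the frame. Next I open the fingers.

Request:
jog_arm --commands '[[[0,0,0],[0,0,0],0.6],[[0,0,0],[0,0,0],0.5],[[0,0,0],[0,0,0],0.2],[[0,0,0],[0,0,0],0.2],[[0,0,0],[0,0,0],0.2]]'

```text
t: 15.42
tool_pos: [0.5361, 0.2052, 0.1153]
orientation: [2.23, 2.206, 0.013]
force: [0.3, 0.2, 0.2]
opening: 0.0369
```

```bash
python3 - <<'E'
from tgt import *
delta([.5358,.2068,.018+.093],tool(-.0095,0,1))
s=np.ascontiguousarray(robot.read_camera("side")["pixels"][:,:,::-1])
k=8
m=cv2.resize(s[248:322,262:338],None,fx=k,fy=k,interpolation=cv2.INTER_CUBIC)
cv2.imwrite("pics/c14.png",cv2.convertScaleAbs(m,alpha=1.8,beta=10))
E
```

```text
t 15.425 pos [0.5361 0.2052 0.1153] shift [-0.0006  0.0027 -0.0072] turn [-0.0004  0.0014  0.0002] deg 0.5 F [0.3 0.2 0.2] op 0.0369
```

View pics/c14.png

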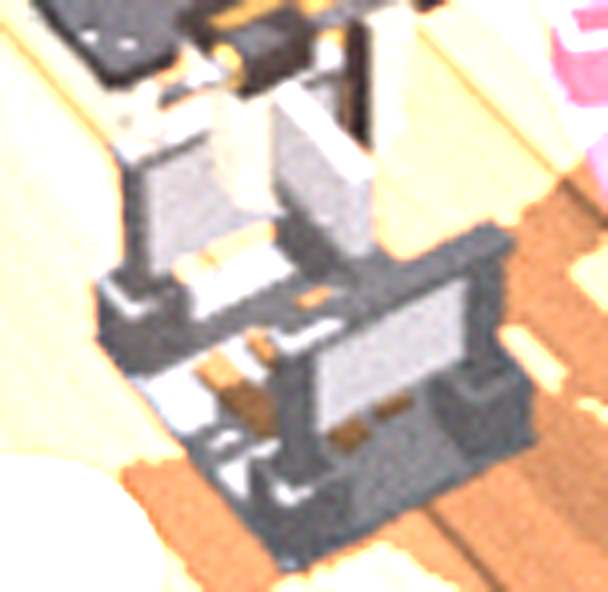

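Request:
jog_arm --commands '[[[0,0,0],[0,0,0],-0.6],[[0,0,0],[0,0,0],-0.6],[[0,0,0.04],[0,0,0],-0.6],[[0,0,0.12],[0,0,0],-0.6],[[0,0,0.2],[0,0,0],-0.6],[[-0.1,0,0.25],[0,0,0],-0.6],[[-0.2,-0.1,0.25],[0,0,0],-0.6],[[-0.25,-0.2,0.25],[0,0,0],-0.6],[[-0.25,-0.3,0.25],[0,0,0],-0.6],[[-0.25,-0.3,0.25],[0,0,0],-0.6]]'

```text
t: 16.73
tool_pos: [0.3854, 0.0229, 0.2657]
orientation: [2.231, 2.202, 0.013]
force: [0.5, 1.2, -0.0]
opening: 0.0746
```

```bash
python3 - <<'E'
from tgt import *
ims={};
for n in("side","top"):
    ims[n]=np.ascontiguousarray(robot.read_camera(n)["pixels"][:,:,::-1]);cv2.imwrite(f"pics/{n}_15.png",ims[n])
k=6
a=cv2.resize(ims["side"][240:325,262:327+10],None,fx=k,fy=k,interpolation=cv2.INTER_CUBIC)
b=cv2.resize(ims["top"][165:250,240:332][:, :58*1+0+34],None,fx=4,fy=k,interpolation=cv2.INTER_CUBIC)
cv2.imwrite("pics/c15.png",cv2.convertScaleAbs(a,alpha=1.6,beta=10))
b=cv2.resize(ims["top"][160:255,235:340],None,fx=k,fy=k,interpolation=cv2.INTER_CUBIC);cv2.imwrite("pics/c16.png",cv2.convertScaleAbs(b,alpha=1.6,beta=10))
E
```

```text
(no output)
```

View pics/c15.png

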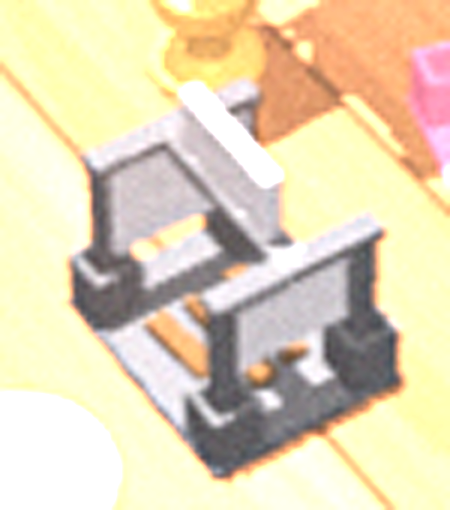

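View pics/c16.png

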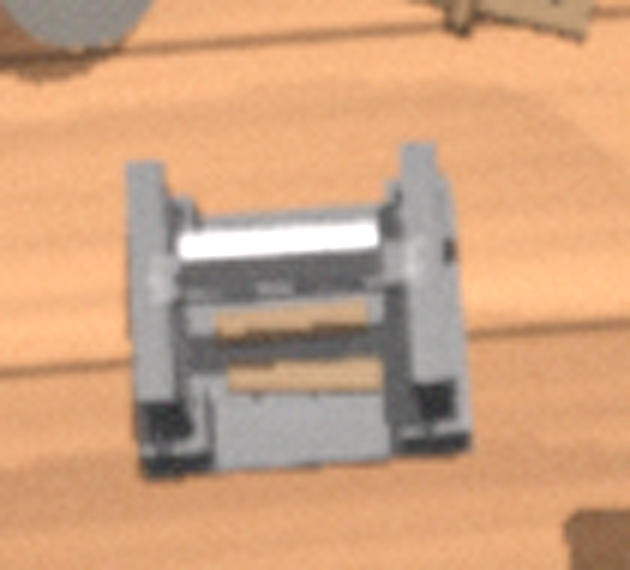

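View pics/side_15.png

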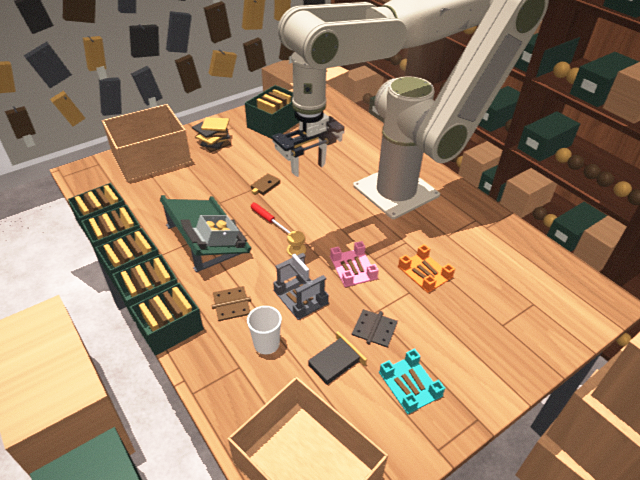

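```bash
python3 - <<'E'
from h import *
ct=Cam(robot.read_camera("top"));cs=Cam(robot.read_camera("side"))
f=lambda c,o:(np.array(c,float)+.5)/6-.5+o
A=tri(ct,f((180,243),[235,160]),cs,f((270,178),[262,240]));B=tri(ct,f((379,234),[235,160]),cs,f((193,87),[262,240]))
print(A.round(4),B.round(4),"mid",((A+B)/2).round(4),np.linalg.norm(A-B),"yaw",np.arctan2(-(A-B)[0],(A-B)[1]))
# check: base features same method (rim corner estimates): base plate corners z=?
print("expect",ct.proj([[.5358,.2068,.143]]),f(((180+379)/2,239),[235,160]),cs.proj([[.5358,.2068,.143]]),f((231,133),[262,240]))
for n,c in(("side",cs),("top",ct)):
    for dz in(0,.005): print(n,dz,c.proj([[.5358,.2068,.143+dz]]).round(2))
# tub
s=cv2.imread("pics/side_15.png");t=cv2.imread("pics/top_15.png")
a=cv2.resize(t[100:200,365:465],(400,400));b=cv2.resize(s[190:270,165:245],(400,400));cv2.imwrite("pics/c17.png",np.hstack([a,b]))
E
```

```text
[0.537  0.2393 0.1433] [0.5338 0.1711 0.141 ] mid [0.5354 0.2052 0.1422] 0.06825895126589114 yaw -0.046759942676967585
expect [[280.18102161 199.35568066]] [281.16666667 199.41666667] [[300.06091248 261.70751923]] [300.08333333 261.75      ]
side 0 [[300.06 261.71]]
side 0.005 [[300.04 260.4 ]]
top 0 [[280.18 199.36]]
top 0.005 [[279.99 198.68]]
```

View pics/c17.png

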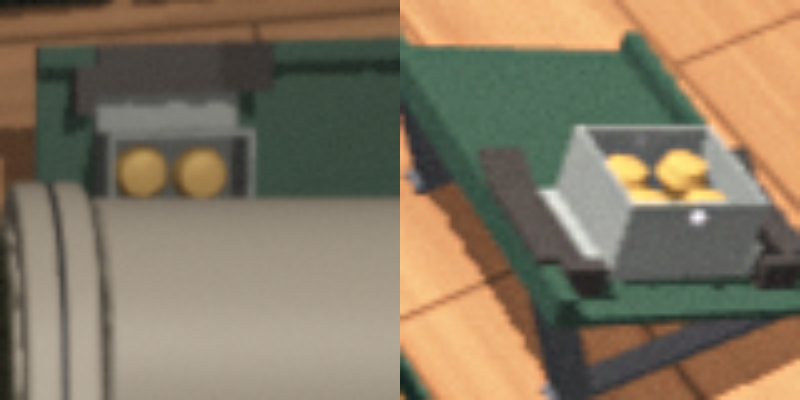

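```bash
python3 -c "
from plant import robot
print(robot.close_job(),robot.read_state()['t'])"
```

```text
the job is handed in; nothing more can be done
the job is handed in; nothing more can be done
```

I finished the job and handed it in at about 17 s. No verdict is reported, so what follows comes from my own checks.

**What I did:** I gripped the frame by its plate and slid frame and tub about 135 mm along the rack. I stopped when the push on the end stops reached about 7 N. I then lifted the frame 120 mm square to the slope and turned it upright. I lowered it by hand into the dark base, freed a small sideways load, let go with almost no load on the hand, and moved the arm away.

**Last checks:**
- **Tub:** it sits flat under the lips against the stops in both views, though the arm hid the downhill half in the top view.
- **Frame:** all four posts are in the sockets. The plate's top measures 142 mm, and a seated frame should give 143 mm. The centre is about 2 mm from my estimate of the base, with the robot clear of everything.
- **Other hardware:** it looks unmoved in the side picture; I did not measure it.

**What disagreed:**
- **Contact height:** the hand met the socket floors about 4 mm higher than I first calculated. I put this down to an error in my height estimate for the rack, because the camera check of the plate's height agreed with a seated frame.
- **Turn of the frame:** my reading of the plate's angle was rough, -0.047 rad against about -0.01 rad for the base. In the top view the plate and the sockets run at nearly the same slope.

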